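# Restart the labeller from its covered keypad

### The job

Restart the labeller: slip the scraper's blade under the front lip of the control box's clear cover and lever the cover up and over until it rests fully open, touching the cover only with the scraper, then lay the scraper back on the table without dropping it. Then, with the empty gripper, press the round key, then the square key, then the long bar key fully down, one at a time, letting each come back up. Do not press the cross-shaped key, and leave the jars and the cardboard core alone.

Things in the scene. Friction and masses are not known exactly. Their poses are not given: they have to be found in the camera images.
- console: Labeller's control box, a grey box bolted to the table: 190 mm deep (x), 290 mm wide (y), with low bolted feet 350 mm wide. Origin: centre of its underside; x points from the front (robot side) to the back, z up. Four keys on its panel (z = 55 mm) in a well with walls up to z = 83 mm; inner faces at x = -63 and 85, y = +-137 mm.
- slot_front (a point): Middle of the mouth of the slot under the closed cover's front lip: console x = -95, y = 0, z = 77.5 mm; axes as the console. The slot runs along the whole front, 22 mm deep (to x = -73) and 15 mm high: below it a ledge with its top at z = 70, above it the lip's underside at z = 85 mm.
- cover (a joint): Angle of the clear cover with a grey frame (185 mm front to back, 290 mm wide, 4 mm thick, 7 mm at the lip, about 220 g): 0 closed, 2.4 rad fully open, leaning back. It hinges along y at the back. Below about 1.57 rad it falls shut, beyond that it falls open by itself.
- cover_hinge (a point): Middle of the cover's hinge line, at the level of the cover's underside: console x = 90, y = 0, z = 85 mm; its axes are the console's.
- cover_lip (a point): Middle of the front edge of the cover, on its underside, 185 mm from the hinge; moves with the cover. Its x axis points from the lip to the hinge.
- scraper: Flat scraper lying loose on the table, left of the control box, about 150 g: wooden handle 110 mm long (x = -55 to 55), 24 wide, 26 high; stiff steel blade 50 mm wide, 3 thick, reaching from the handle to x = 145 mm, its mid-plane 10 mm above the handle's underside. Origin: centre of the handle's underside; x towards the blade, z up.
- scraper_grip (a point): Point in the handle to grip, near the centre of mass: 15 mm ahead of the origin, 22 mm above the underside; axes as the scraper.
- scraper_tip (a point): Middle of the blade's front edge: 145 mm ahead of the origin, 10 mm above the underside; axes as the scraper.
- key_round (a joint): Travel of the key shaped as a round disc, 36 mm across, white plastic like the others: 0 up, 0.008 m fully down, where its spring pushes back with 5 N. The four keys stand in one row from left to right, 62 mm apart, under the cover; which stands where changes from run to run.
- round_top (a point): Centre of the top face of the round key: 77 mm above the table when up; moves with the key.
- key_square (a joint): Travel of the key shaped as a square, 34 x 34 mm, white plastic like the others: 0 up, 0.008 m fully down, where its spring pushes back with 5 N. The four keys stand in one row from left to right, 62 mm apart, under the cover; which stands where changes from run to run.
- square_top (a point): Centre of the top face of the square key: 77 mm above the table when up; moves with the key.
- key_bar (a joint): Travel of the key shaped as a long bar, 60 mm front to back and 20 mm wide, white plastic like the others: 0 up, 0.008 m fully down, where its spring pushes back with 5 N. The four keys stand in one row from left to right, 62 mm apart, under the cover; which stands where changes from run to run.
- bar_top (a point): Centre of the top face of the bar key: 77 mm above the table when up; moves with the key.
- key_cross (a joint): Travel of the key shaped as a plus-sign cross, 42 x 42 mm with arms 14 mm wide, white plastic like the others: 0 up, 0.008 m fully down, where its spring pushes back with 5 N. The four keys stand in one row from left to right, 62 mm apart, under the cover; which stands where changes from run to run.
- cross_top (a point): Centre of the top face of the cross key: 77 mm above the table when up; moves with the key.
- jar0: Filled amber jar with a white lid, 64 mm across and 85 mm high, right of the control box; to be left standing. Origin: centre of its underside.
- jar1: Filled amber jar with a white lid, 64 mm across and 85 mm high, right of the control box, farther off; to be left standing. Origin: centre of its underside.
- jar2: Filled amber jar with a white lid, 64 mm across and 85 mm high, far left, beyond the scraper; to be left standing. Origin: centre of its underside.
- label_core: Cardboard label core, an upright tube 90 mm across and 70 mm high, at the right near the robot; to be left alone. Origin: centre of its underside.

How it is judged:
By the outcome, as a careful person would: the job done as asked, in the order asked, and still so for the second after the job is handed in, with the robot touching nothing.
It also fails if it takes over 72 s, if anything falls off the work surface, if the arm or the gripper's body presses on something with over 40 N, if the wrist force passes 120 N, or if a joint passes its speed limit or range.

### The arm

A 7-joint arm with a two-finger parallel gripper is mounted at the origin on the work surface. World frame = base frame: x ahead of the robot, y to its left, z up, the work surface at z = 0. Lengths are in m, angles in rad, forces in N, time in s.
With the tool pointing down it reaches from about 0.4 to 0.85 m from the base axis. Payload 4.5 kg.
Tool frame: the origin (TCP) lies midway between the tips of the shut fingers; the grasp point (between the pads) lies 19 mm behind it; z points along the fingers, y is the line along which they close (so a half turn about z gives the same grasp; the last joint's range is limited). The gripper opens to 88 mm and grips with 3 to 60 N. Pads are 18 mm wide; open, the fingers measure 123 mm over their backs; the gripper's body (75 mm by 187 mm) begins 45 mm behind the grasp point.
Start: joints at [1.139, 0.689, -0.195, 1.565, 0.157, 0.902, -0.215], TCP at [0.281, -0.558, 0.239] pointing down, gripper open.
Joint ranges: [-3.01, 3.01], [-0.46, 2.08], [-1.47, 1.51], [0.13, 2.56], [-1, 4.14], [0.04, 2.09], [-2.66, 2.66]. Speed limits (rad/s): [2.57, 2.57, 3.14, 3.14, 3.14, 3.14, 3.14].

### API

Orientations are given as a unit quaternion [x, y, z, w].
In Python, from plant import r gives the robot as it stands.
- The arm moves only by the tool move_arm, never from a script. Its argument "targets" is a list that holds one entry, the list of rows, each a list of 7 numbers: the opening, from 0 (shut) to 1 (fully open), then the shift along the tool's x, y, z in mm, then the turn, a rotation vector about the tool's x, y, z in degrees. In form: [[[claw, dx, dy, dz, ax, ay, az], ...]]. A call has 1 to 10 rows; each row is the pose to reach, as a shift and turn from the pose commanded when the call began, along the tool's axes at that moment; what a row does not reach only later rows make up. A row lasts 1/8 s, in which the tool goes at most 62.5 mm and 10.7 degrees, less where a joint would pass 70% of its speed; a pose out of reach is approached as far as the arm can. A call with a gripper value outside its range is refused whole. The fingers move at their own pace and stop on an object; "newtons" is the grip in N (left out, the last holds). Time passes only in rows, so rows that repeat a pose let the fingers close. It gives the time, the measured TCP pose, the force, the opening and the grip force at its end, in the units of the state.
- r.get_state(): the state, without advancing time (a new reading comes with each control period).
- r.snapshot(name): name is "scene" or "top" or "wrist"; returns the picture (420x560x3 uint8, red, green, blue); there is no depth.
- r.camera_info(name): a dict with "fx", "fy", "cx", "cy" (pixels), "R" (3x3) and "t" (3): a world point X has camera coordinates R X + t. Camera axes: x right, y down, z forward; pixel columns grow to the right and rows downward; lengths in m; the calibration is good to about 2 mm. A picture is of the moment at which its call begins: read the wrist's pose just before it. camera_info takes no time and is no camera call; for the wrist camera it gives the pose at the moment of the call.
- r.finish_job(): hands the job in; it is judged then, once.
The state is a dict: "clock": time; "q": joint angles; "qd": joint speeds; "joint_torque": joint torques, N m; "tool_pos": TCP position; "eef_rot": TCP orientation; "contact_force": force on the tool from outside, world axes, zero at the start; "moment": the same for the moment, N m; "opening": opening from 0.0 (shut) to 1.0 (fully open); "finger_force": force on a finger pad.
Only numpy, scipy, OpenCV 4.12 (cv2) and the standard library are available. Lean on these libraries where they do the work, as an engineer would, in place of code of your own. Each camera call takes 0.05 s, during which the arm holds its last target. There are 200 camera calls.

## Working session

There is one attempt and no reset: what is moved stays moved. The work goes in short steps, Python scripts to look and compute and a tool call to move; the robot and the scene stay as the last step left them, time stands still between calls to the robot, and variables do not carry over. Pictures are saved under pics/ and viewed, at most 10 in all, crops included, and the job is handed in when it is done.

Besides the shell and the picture viewer there is one more tool, called after ">>>" as name(argument=value, ...) on one line, values as JSON. move_arm: Moves the arm, as the interface text tells. Its arguments: {"type":"object","properties":{"targets":{"type":"array","items":{"type":"array","items":{"type":"array","items":{"type":"number"}}}},"newtons":{"type":"number"}},"required":["targets"]}

```bash
ls; mkdir -p pics; python3 - <<'E'
from plant import r
import cv2,numpy as np
s=r.get_state();print(s['clock'],s['tool_pos'],s['eef_rot'],s['opening'])
a=r.snapshot("scene");b=r.snapshot("top")
for n,i in(("scene",a),("top",b)):
    cv2.imwrite(f"pics/{n}0.png",i[:,:,::-1]);c=r.camera_info(n);print(n,c)
E
```

```text
pics
0.0 [ 0.28038123 -0.55788056  0.23792304] [ 9.72992191e-01  2.30836231e-01 -2.64836164e-04 -8.72422368e-04] 1.0021964937863757
scene {'fx': 499.263260607866, 'fy': 499.263260607866, 'cx': 273.1503628096812, 'cy': 207.62709663884038, 'R': array([[ 0.74526723,  0.66666094,  0.01183015],
       [ 0.48600632, -0.53099359, -0.69414959],
       [-0.45648068,  0.52307647, -0.71973355]]), 't': array([-0.37884947, -0.24301952,  1.66293616])}
top {'fx': 437.90535895328713, 'fy': 437.90535895328713, 'cx': 279.3254182408461, 'cy': 215.48612092383266, 'R': array([[-0.01827144, -0.99957213,  0.02284098],
       [-0.99252653,  0.01537642, -0.1210564 ],
       [ 0.12065339, -0.02488215, -0.99238281]]), 't': array([-0.05988557,  0.57547099,  1.17826181])}
```

View pics/scene0.png

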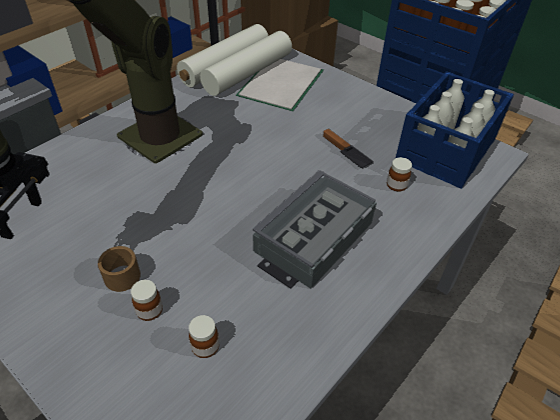

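View pics/top0.png

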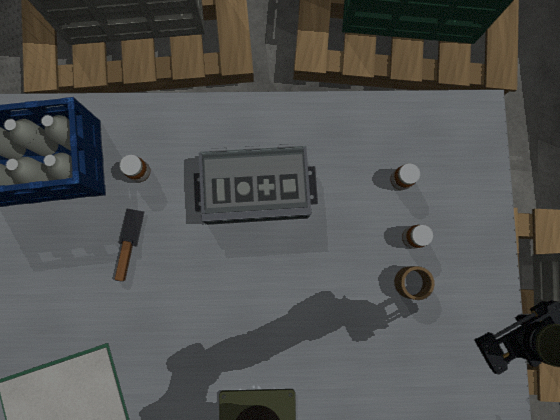

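The scene view shows the scraper at (345,147), the console at (315,228), the jars at (400,174), (146,300) and (203,336), and the core at (119,268). In the top view the keys, left to right, are bar (222,190), round (244,188), cross (266,187) and square (289,186). The scraper handle is at (122,262) and its blade at (132,227).

```bash
cat > h.py <<'E'
import numpy as np,cv2
def ray(c,p):
    d=c['R'].T@np.array([(p[0]-c['cx'])/c['fx'],(p[1]-c['cy'])/c['fy'],1.]);return -c['R'].T@c['t'],d/np.linalg.norm(d)
def plane(c,p,z):
    o,d=ray(c,p);return o+d*(z-o[2])/d[2]
def tri(rs):
    A=0;b=0
    for o,d in rs:
        P=np.eye(3)-np.outer(d,d);A=A+P;b=b+P@o
    X=np.linalg.solve(A,b);return X,[round(1e3*np.linalg.norm((np.eye(3)-np.outer(d,d))@(X-o)),1) for o,d in rs]
def blobs(m,roi,amin):
    x0,y0,x1,y1=roi;k=np.zeros_like(m);k[y0:y1,x0:x1]=m[y0:y1,x0:x1]
    cs,_=cv2.findContours(k,cv2.RETR_EXTERNAL,cv2.CHAIN_APPROX_NONE)
    return sorted([c for c in cs if cv2.contourArea(c)>amin],key=lambda c:-cv2.contourArea(c))
def cen(c):
    m=cv2.moments(c);return np.array([m['m10'],m['m01']])/m['m00']
E
python3 - <<'E'
from h import *
from plant import r
np.set_printoptions(precision=4,suppress=True)
C={n:r.camera_info(n) for n in("scene","top")}
I={n:cv2.imread(f"pics/{n}0.png") for n in C}
roi={"scene":dict(s=(315,120,380,175),k=(265,180,365,262)),"top":dict(s=(105,200,150,290),k=(208,168,304,208))}
H={}
for n in C:
    hsv=cv2.cvtColor(I[n],cv2.COLOR_BGR2HSV);g=I[n].max(2)
    m=cv2.inRange(hsv,(3,110,50),(22,255,255));b=blobs(m,roi[n]['s'],20)[0];H[n]=cen(b);box=cv2.boxPoints(cv2.minAreaRect(b))
    print(n,'handle',H[n],box.tolist(),cv2.contourArea(b))
    d=cv2.inRange(g,0,75);b=blobs(d,roi[n]['s'],40);print('dark',[(cen(x),cv2.contourArea(x),cv2.boxPoints(cv2.minAreaRect(x)).tolist()) for x in b[:2]])
    x0,y0,x1,y1=roi[n]['k'];print('g pct',np.percentile(g[y0:y1,x0:x1],[5,25,50,75,90,97]))
    for t in(135,150,165):
        print(t,[(cen(x).round(1).tolist(),cv2.contourArea(x)) for x in blobs(cv2.inRange(g,t,255),roi[n]['k'],40)[:6]])
print(tri([ray(C[n],H[n]) for n in C]))
E
python3 -c "
import cv2
a=cv2.imread('pics/top0.png')[140:290,100:320];b=cv2.imread('pics/scene0.png')[165:290,245:385]
cv2.imwrite('pics/crop1.png',cv2.resize(a,None,fx=3.6,fy=3.6,interpolation=2))
cv2.imwrite('pics/crop2.png',cv2.resize(b,None,fx=4.5,fy=4.5,interpolation=2))"
```

```text
scene handle [335.2883 139.267 ] [[321.1199951171875, 134.83998107910156], [326.760009765625, 127.31999969482422], [349.47998046875, 144.36000061035156], [343.8399658203125, 151.87997436523438]] 218.5
dark [(array([352.5255, 154.1039]), 406.0, [[320.4000244140625, 137.8000030517578], [328.08001708984375, 127.56001281738281], [373.20001220703125, 161.40000915527344], [365.52001953125, 171.63999938964844]])]
g pct [ 41.  70.  89. 106. 124. 129.]
135 []
150 []
165 []
top handle [122.6584 260.6401] [[114.22561645507812, 278.96209716796875], [122.68229675292969, 240.06137084960938], [131.85739135742188, 242.05596923828125], [123.40071105957031, 280.9566955566406]] 301.0
dark [(array([129.5937, 232.6154]), 737.5, [[109.49412536621094, 278.7764892578125], [125.42354583740234, 207.09413146972656], [144.27059936523438, 211.2823486328125], [128.3411865234375, 282.9647216796875]])]
g pct [ 44.  54.  88.  92. 101. 105.]
135 []
150 []
165 []
(array([0.457 , 0.3643, 0.0141]), [np.float64(1.3), np.float64(1.3)])
```

View pics/crop1.png

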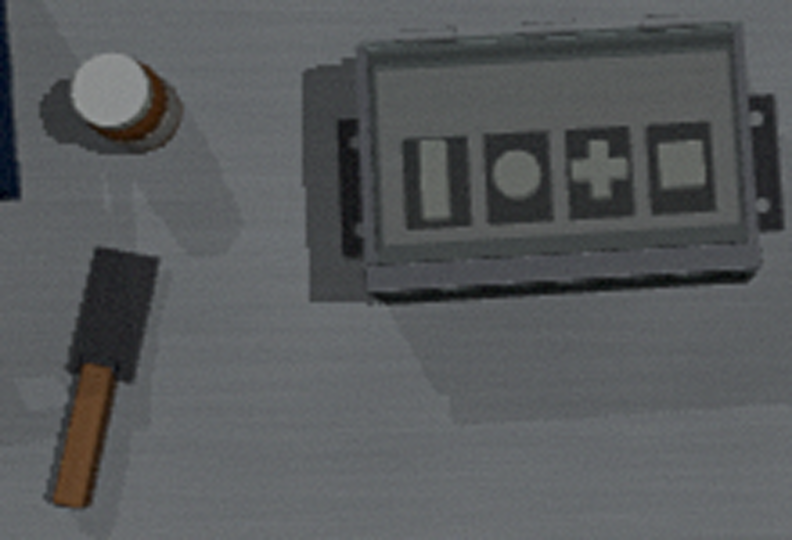

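View pics/crop2.png

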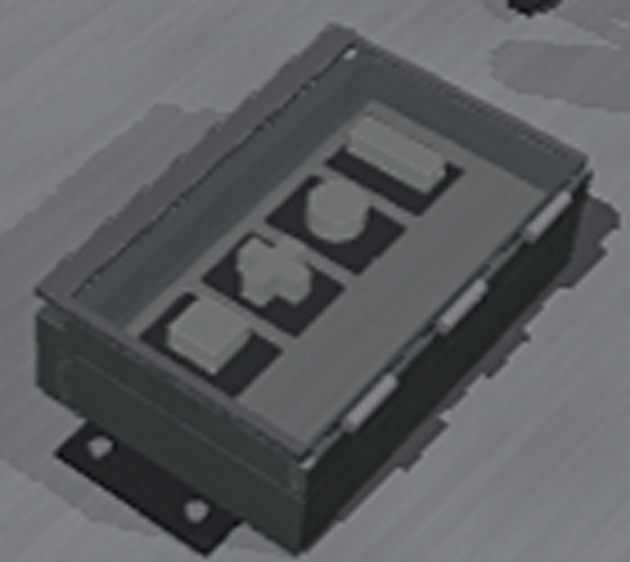

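The crops show the cover's outline clearly. In the top crop, its front edge runs (366,268)-(757,245), its back edge (360,45)-(743,25), and the keys are at (435,178), (517,173), (599,168) and (682,163). The second crop shows the same corners from the other side. Next I'll triangulate.

```bash
python3 - <<'E'
from h import *
from plant import r
np.set_printoptions(precision=4,suppress=True)
C={n:r.camera_info(n) for n in("scene","top")}
T=lambda q:(np.array(q)+.5)/3.6-.5+[100,140]
S=lambda q:(np.array(q)+.5)/4.5-.5+[245,165]
P=dict(FL=((366,266),(335,28)),FR=((757,245),(40,292)),BR=((743,25),(308,455)),BL=((360,45),(590,160)))
for k,(a,b) in P.items(): print(k,*tri([ray(C['top'],T(a)),ray(C['scene'],S(b))]),'top@z.09',plane(C['top'],T(a),.09),'scene',plane(C['scene'],S(b),.09))
K=dict(bar=((435,178),(395,148)),round=((517,173),(337,203)),cross=((599,168),(274,268)),square=((682,163),(208,328)))
for k,(a,b) in K.items(): print(k,*tri([ray(C['top'],T(a)),ray(C['scene'],S(b))]),plane(C['top'],T(a),.077))
# scraper axis
I=cv2.imread('pics/top0.png')
print('blade front corners z.01',plane(C['top'],T((94,248)),.0115),plane(C['top'],T((158,259)),.0115))
print('handle end z.02',plane(C['top'],T((70,503)),.024),'handle front',plane(C['top'],T((98,364)),.024), 'handle blob c',plane(C['top'],(122.66,260.64),.024))
print('scene blade corners', *[plane(C['scene'],p,.0115) for p in ((373.2,161.4),(365.5,171.6))])
E
```

```text
FL [0.5704 0.1315 0.0988] [np.float64(6.4), np.float64(6.4)] top@z.09 [0.5762 0.1375 0.09  ] scene [0.5611 0.1342 0.09  ]
FR [ 0.5833 -0.1525  0.0967] [np.float64(4.5), np.float64(4.5)] top@z.09 [ 0.5874 -0.1499  0.09  ] scene [ 0.5762 -0.1516  0.09  ]
BR [ 0.7564 -0.1419  0.09  ] [np.float64(2.9), np.float64(2.9)] top@z.09 [ 0.7542 -0.1438  0.09  ] scene [ 0.7583 -0.1397  0.09  ]
BL [0.7439 0.1438 0.089 ] [np.float64(1.7), np.float64(1.7)] top@z.09 [0.7423 0.1425 0.09  ] scene [0.7453 0.1444 0.09  ]
bar [0.6443 0.089  0.0727] [np.float64(0.2), np.float64(0.2)] [0.6433 0.0884 0.077 ]
round [0.6472 0.0278 0.0737] [np.float64(0.5), np.float64(0.5)] [0.6462 0.0272 0.077 ]
cross [ 0.6506 -0.0341  0.0696] [np.float64(0.0), np.float64(0.0)] [ 0.6492 -0.0341  0.077 ]
square [ 0.6532 -0.0965  0.0722] [np.float64(0.2), np.float64(0.2)] [ 0.6521 -0.0964  0.077 ]
blade front corners z.01 [0.6037 0.3611 0.0115] [0.5943 0.3113 0.0115]
handle end z.02 [0.4071 0.3704 0.024 ] handle front [0.5121 0.3519 0.024 ] handle blob c [0.4577 0.362  0.024 ]
scene blade corners [0.609  0.3573 0.0115] [0.6184 0.3012 0.0115]
```

```bash
cat >> h.py <<'E'
from scipy.spatial.transform import Rotation as Ro
def down(yaw,pitch=0): # pitch>0 : blade (tool x) nose up, rad
    return Ro.from_euler('z',yaw)*Ro.from_euler('y',-pitch)*Ro.from_euler('x',np.pi)
def to(s,pos,R):
    R0=Ro.from_quat(s['eef_rot']);d=R0.inv().apply(np.array(pos)-s['tool_pos'])*1e3
    return d.round(1).tolist(),(R0.inv()*R).as_rotvec(degrees=True).round(2).tolist()
E
python3 - <<'E'
from h import *
from plant import r
s=r.get_state()
print(to(s,(.5,-.08,.24),down(.1)),to(s,(.4728,.3594,.12),down(-.176)))
E
```

```text
([410.9, -328.4, -1.5], [-0.09, 0.03, 20.96]) ([584.0, -732.9, 119.1], [-0.09, 0.04, 36.78])
```

>>> move_arm(targets=[[[1, 210, -160, 0, 0, 0, 10], [1, 210, -160, 0, 0, 0, 10], [1, 410, -328, 0, 0, 0, 21], [1, 410, -328, 0, 0, 0, 21], [1, 410, -328, 0, 0, 0, 21], [1, 410, -328, 0, 0, 0, 21], [1, 410, -328, 0, 0, 0, 21], [1, 410, -328, 0, 0, 0, 21], [1, 410, -328, 0, 0, 0, 21], [1, 410, -328, 0, 0, 0, 21]]])

```text
clock: 1.35
tool_pos: [0.5003, -0.0788, 0.2384]
eef_rot: [0.999, 0.052, -0.0, -0.0]
contact_force: [-0.3, -1.2, -0.0]
opening: 1.002
finger_force: 0.0
```

```bash
python3 - <<'E'
from h import *
from plant import r
s=r.get_state();print(s['q'],s['tool_pos'])
print(to(s,(.4728,.3594,.12),down(-.176)))
E
```

```text
[ 0.08748009  0.53368    -0.03383369  1.92322855  0.02577353  0.68526593
 -1.42812636] [ 0.50027486 -0.07880597  0.23843963]
([18.3, -438.6, 118.8], [-0.05, 0.01, 16.06])
```

>>> move_arm(targets=[[[1, 18, -438, 60, 0, 0, 16], [1, 18, -438, 60, 0, 0, 16], [1, 18, -438, 60, 0, 0, 16], [1, 18, -438, 60, 0, 0, 16], [1, 18, -438, 60, 0, 0, 16], [1, 18, -438, 60, 0, 0, 16], [1, 18, -438, 60, 0, 0, 16], [1, 18, -438, 60, 0, 0, 16], [1, 18, -438, 60, 0, 0, 16], [1, 18, -438, 60, 0, 0, 16]]])

```text
clock: 2.6
tool_pos: [0.4755, 0.3531, 0.1789]
eef_rot: [0.996, -0.092, 0.0, 0.001]
contact_force: [-0.1, -0.3, 0.0]
opening: 0.998
finger_force: 0.0
```

```bash
python3 - <<'E'
from h import *
from plant import r
np.set_printoptions(precision=4,suppress=True)
s=r.get_state();print(s['tool_pos'],s['q'])
c=r.camera_info('wrist');i=r.snapshot('wrist')[:,:,::-1].copy();cv2.imwrite('pics/w1.png',i)
np.save('w1.npy',c,allow_pickle=True)
print(c['fx'],-c['R'].T@c['t'],c['R'][2])
hsv=cv2.cvtColor(i,cv2.COLOR_BGR2HSV)
m=cv2.inRange(hsv,(3,110,40),(22,255,255))
for b in blobs(m,(0,0,560,420),300)[:3]:
    rc=cv2.minAreaRect(b);bx=cv2.boxPoints(rc);print(cv2.contourArea(b),cen(b),plane(c,cen(b),.024),*[plane(c,p,.024)[:2] for p in bx])
print(to(s,(.4728,.3594,.003),down(-.176)))
E
```

```text
[0.4755 0.3531 0.1789] [-0.7907  0.7245  0.1275  1.7361 -0.1298  0.6901 -2.3497]
297.1721954885999 [0.5583 0.3379 0.3254] [-0.3195  0.0568 -0.9459]
3463.5 [428.5507 394.7299] [0.159  0.2073 0.024 ] [0.2224 0.4369] [0.1458 0.0341] [0.1136 0.0306] [0.1922 0.4435]
1927.0 [274.4247 208.304 ] [0.4608 0.3627 0.024 ] [0.5114 0.3637] [0.5073 0.3417] [0.4013 0.3609] [0.4059 0.3854]
822.5 [467.2849 341.4813] [0.2415 0.1568 0.024 ] [0.289  0.1841] [0.2905 0.1503] [0.1943 0.134 ] [0.1921 0.1705]
([-4.0, -6.0, 175.9], [0.11, -0.05, -0.47])
```

View pics/w1.png

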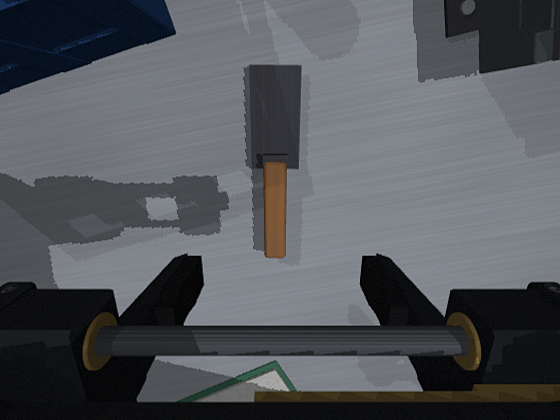

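The scraper lies along the image's vertical, centred near column 274 (handle rows 163-257). The tool yaw already matches it.

>>> move_arm(targets=[[[1, -4.7, -6.2, 50, 0, 0, 0], [1, -4.7, -6.2, 100, 0, 0, 0], [1, -4.7, -6.2, 130, 0, 0, 0], [1, -4.7, -6.2, 150, 0, 0, 0], [1, -4.7, -6.2, 165, 0, 0, 0], [1, -4.7, -6.2, 174, 0, 0, 0], [1, -4.7, -6.2, 174.5, 0, 0, 0], [1, -4.7, -6.2, 174.5, 0, 0, 0]]])

```text
clock: 3.65
tool_pos: [0.4712, 0.3637, 0.0049]
eef_rot: [0.996, -0.09, 0.001, -0.0]
contact_force: [0.3, 0.1, 0.8]
opening: 1.001
finger_force: 0.0
```

>>> move_arm(newtons=60, targets=[[[0, 0, 0, 0, 0, 0, 0], [0, 0, 0, 0, 0, 0, 0], [0, 0, 0, 0, 0, 0, 0], [0, 0, 0, 0, 0, 0, 0], [0, 0, 0, 0, 0, 0, 0], [0, 0, 0, 0, 0, 0, 0]]])

```text
clock: 4.4
tool_pos: [0.4707, 0.3633, 0.0042]
eef_rot: [0.996, -0.09, 0.0, 0.0]
contact_force: [0.0, 0.4, -0.1]
opening: 0.345
finger_force: 0.0
```

>>> move_arm(newtons=60, targets=[[[0, 0, 0, 0, 0, 0, 0], [0, 0, 0, 0, 0, 0, 0], [0, 0, 0, 0, 0, 0, 0], [0, 0, 0, 0, 0, 0, 0]]])

```text
clock: 4.9
tool_pos: [0.4706, 0.363, 0.0041]
eef_rot: [0.996, -0.09, -0.0, 0.0]
contact_force: [0.6, -0.3, -0.2]
opening: 0.268
finger_force: 60.0
```

>>> move_arm(targets=[[[0, 0, 0, -10, 0, 0, 0], [0, 0, 0, -30, 0, 0, 0], [0, 0, 0, -60, 0, 0, 0], [0, 0, 0, -100, 0, 0, 0], [0, 0, 0, -140, 0, 0, 0], [0, 0, 0, -140, 0, 0, 0], [0, 0, 0, -140, 0, 0, 0]]])

```text
clock: 5.78
tool_pos: [0.4703, 0.3633, 0.1445]
eef_rot: [0.996, -0.09, -0.0, -0.0]
contact_force: [-0.7, 0.4, -2.5]
opening: 0.269
finger_force: 60.0
```

```bash
python3 - <<'E'
from h import *
from plant import r
np.set_printoptions(precision=4,suppress=True)
s=r.get_state();print(s['tool_pos'],s['q'],s['finger_force'],s['opening'],s['moment'])
c=r.camera_info('wrist');i=r.snapshot('wrist')[:,:,::-1].copy()
R=Ro.from_quat(s['eef_rot']);np.savez('w2.npz',R=c['R'],t=c['t'],p=s['tool_pos'],q=s['eef_rot'])
g=i.max(2)
cv2.imwrite('pics/w2.png',i)
# expected tip: grip at TCP-19mm, tip 130 ahead, 12 below grip pt
tip=np.array(s['tool_pos'])+R.apply([.130,0,.007-.0]) *1 - R.apply([0,0,.019-.005-.0])*0
X=np.array(s['tool_pos'])+R.apply([.130,0,-.007]);pc=c['R']@X+c['t'];print('exp tip px',pc[0]/pc[2]*c['fx']+c['cx'],pc[1]/pc[2]*c['fy']+c['cy'])
E
```

```text
[0.4703 0.3633 0.1445] [-0.8017  0.7753  0.1167  1.7556 -0.1413  0.6188 -2.3533] 59.997134394943714 0.26866727171027144 [ 0.0713 -0.0014 -0.0591]
exp tip px 280.8129551493876 -14.041509779334035
```

View pics/w2.png

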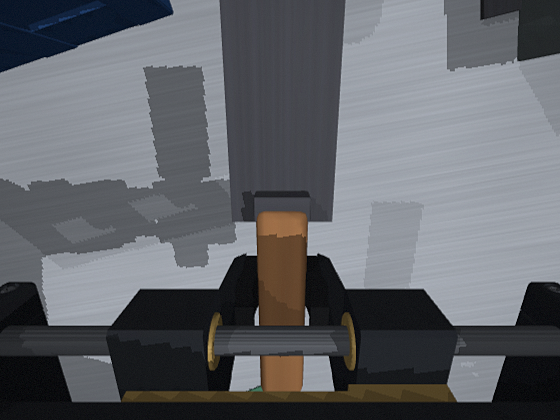

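```bash
python3 - <<'E'
from h import *
from plant import r
s=r.get_state();c=r.camera_info('wrist')
R0=Ro.from_quat(s['eef_rot'])
for p in((282,213),(283,190)):print((R0.inv().apply(plane(c,p,s['tool_pos'][2]+.022)-s['tool_pos'])*1e3).round(1))
print((R0.inv().apply(plane(c,(232,221),s['tool_pos'][2]+.0074)-s['tool_pos'])*1e3).round(1),(R0.inv().apply(plane(c,(332,221),s['tool_pos'][2]+.0074)-s['tool_pos'])*1e3).round(1))
print(R0.as_matrix())
print(to(s,(.397,-.017,.145),down(.052)))
E
```

```text
[ 40.6   0.5 -22. ]
[ 51.1   0.9 -22.1]
[ 31.2 -24.5  -7.5] [31.2 25.5 -7.4]
[[ 9.83894196e-01 -1.78746799e-01 -1.33915451e-03]
 [-1.78747990e-01 -9.83894541e-01 -8.29088039e-04]
 [-1.16938998e-03  1.05510609e-03 -9.99998760e-01]]
([-3.8, 386.9, -0.8], [0.05, 0.07, -13.28])
```

>>> move_arm(targets=[[[0, -4, 40, -1, 0, 0, 0], [0, -4, 100, -1, 0, 0, -3], [0, -4, 160, -1, 0, 0, -6], [0, -4, 220, -1, 0, 0, -9], [0, -4, 280, -1, 0, 0, -12], [0, -4, 335, -1, 0, 0, -13.3], [0, -4, 370, -1, 0, 0, -13.3], [0, -4, 387, -1, 0, 0, -13.3], [0, -4, 387, -1, 0, 0, -13.3], [0, -4, 387, -1, 0, 0, -13.3]]])

```text
clock: 7.08
tool_pos: [0.3977, -0.0157, 0.1449]
eef_rot: [1.0, 0.027, -0.0, -0.0]
contact_force: [0.0, 0.7, -1.3]
opening: 0.266
finger_force: 60.0
```

```bash
python3 - <<'E'
from h import *
from plant import r
s=r.get_state();print(s['tool_pos'],s['q'])
print(to(s,(.397,-.017,.0716),down(.052)))
E
```

```text
[ 0.39767972 -0.0157055   0.14485175] [-0.0452114   0.61054664 -0.04803123  2.31836069  0.1261608   0.2151822
 -1.7252525 ]
([-0.7, 1.3, 73.3], [-0.04, 0.02, 0.08])
```

>>> move_arm(targets=[[[0, 0, 1, 25, 0, 0, 0], [0, 0, 1, 50, 0, 0, 0], [0, 0, 1, 65, 0, 0, 0], [0, 0, 1, 73, 0, 0, 0], [0, 0, 1, 73, 0, 0, 0], [0, 0, 1, 73, 0, 0, 0]]])

```text
clock: 7.82
tool_pos: [0.4014, -0.0164, 0.0753]
eef_rot: [1.0, 0.031, -0.003, -0.001]
contact_force: [0.0, -1.4, -1.5]
opening: 0.266
finger_force: 59.9
```

```bash
python3 - <<'E'
from h import *
from plant import r
s=r.get_state();print(s['tool_pos'],s['q'],s['eef_rot'])
a=r.snapshot('scene')[:,:,::-1];b=r.snapshot('top')[:,:,::-1]
cv2.imwrite('pics/s3.png',a);cv2.imwrite('pics/t3.png',b)
o=np.vstack([cv2.resize(a[165:245,235:385],None,fx=5,fy=5,interpolation=2)[:300],cv2.resize(b[180:240,190:340],None,fx=5,fy=5,interpolation=2)])
cv2.imwrite('pics/c3.png',o)
E
```

```text
[ 0.40142409 -0.01638047  0.07534432] [-0.03780504  0.78119465 -0.05618699  2.34659597  1.06808768  0.04327585
 -2.65537893] [ 9.99528531e-01  3.05325897e-02 -3.16710134e-03 -6.67622282e-04]
```

View pics/c3.png

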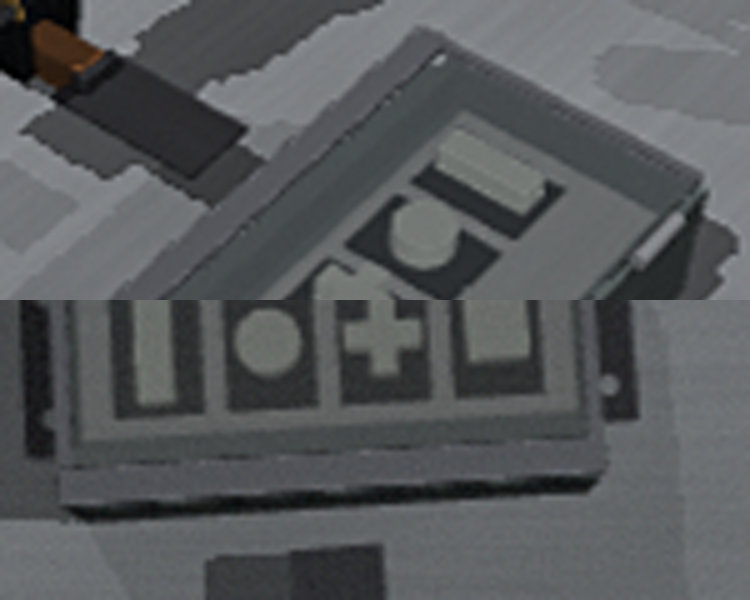

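The blade is level and square to the console front, about 35 mm short of the lip. The tip's front edge is near crop (295,548) and the lip edge near (295,488). The wrist joints are at their limits here, so I'll go up and forward.

```bash
python3 - <<'E'
from h import *
from plant import r
s=r.get_state();C={n:r.camera_info(n) for n in("scene","top")}
R=Ro.from_quat(s['eef_rot']);tip=s['tool_pos']+R.apply([.1306,0,-.0065]);print('tip model',tip)
T=lambda q:np.array([(q[0]+.5)/5-.5+190,(q[1]-300+.5)/5-.5+180])
S=lambda q:np.array([(q[0]+.5)/5-.5+235,(q[1]+.5)/5-.5+165])
print('tip top',plane(C['top'],T((295,547)),.083)," lip ",[plane(C['top'],T((295,y)),z) for y,z in((487,.085),(487,.092))])
a,b=S((245,128)),S((197,177));print('tip scene',plane(C['scene'],(a+b)/2,.083))
for z in(.089,.092):
    A,B=plane(C['scene'],S((417,27)),z),plane(C['scene'],S((128,296)),z)
    d=(B-A);f=(-.012-A[1])/d[1];print('lip scene',z,A+f*d,np.arctan2(-d[0],d[1])+np.pi)
print(to(s,(.43,-.015,.13),down(.052)))
E
```

```text
tip model [ 0.53178532 -0.00903738  0.08108029]
tip top [0.53382598 0.0136505  0.083     ]  lip  [array([0.56559531, 0.01324593, 0.085     ]), array([0.56476111, 0.012927  , 0.092     ])]
tip scene [ 0.53710137 -0.01066858  0.083     ]
lip scene 0.089 [ 0.56669514 -0.012       0.089     ] 0.0718818865445976
lip scene 0.092 [ 0.56841179 -0.012       0.092     ] 0.07188188654459804
([28.3, 0.0, -54.8], [-0.09, 0.37, 0.31])
```

>>> move_arm(targets=[[[0, 8, 0, -15, 0, 0, 0], [0, 18, 0, -35, 0, 0, 0.3], [0, 28, 0, -55, 0, 0.4, 0.3], [0, 28, 0, -55, 0, 0.4, 0.3], [0, 28, 0, -55, 0, 0.4, 0.3], [0, 28, 0, -55, 0, 0.4, 0.3]]])

```text
clock: 8.68
tool_pos: [0.4283, -0.0164, 0.1299]
eef_rot: [1.0, 0.024, -0.001, -0.0]
contact_force: [1.2, 0.8, -1.6]
opening: 0.268
finger_force: 60.0
```

```bash
python3 - <<'E'
from h import *
from plant import r
s=r.get_state();print(s['tool_pos'],s['q'])
print(to(s,(.425,-.0154,.071),down(.055)))
E
```

```text
[ 0.42828698 -0.01638192  0.12985843] [ 0.23448742  0.6924741  -0.48197941  2.2291439   0.84092902  0.40773961
 -2.47087302]
([-3.1, -1.1, 58.9], [-0.02, 0.1, -0.46])
```

>>> move_arm(targets=[[[0, -2, -1, 25, 0, 0.1, -0.4], [0, -2, -1, 45, 0, 0.1, -0.4], [0, -2, -1, 55, 0, 0.1, -0.4], [0, -2, -1, 59, 0, 0.1, -0.4], [0, -2, -1, 59, 0, 0.1, -0.4], [0, -2, -1, 59, 0, 0.1, -0.4]]])

```text
clock: 9.43
tool_pos: [0.4274, -0.0155, 0.0718]
eef_rot: [1.0, 0.027, 0.001, -0.0]
contact_force: [-0.0, -0.5, -0.3]
opening: 0.272
finger_force: 60.0
```

```bash
python3 - <<'E'
from h import *
from plant import r
s=r.get_state();print(s['tool_pos'],s['q'],s['contact_force'])
R=Ro.from_quat(s['eef_rot']);print('tip',s['tool_pos']+R.apply([.1306,0,-.0065]))
print(to(s,(.4555,-.0138,.071),down(.055)))
E
```

```text
[ 0.42736923 -0.01554235  0.07182557] [ 0.03747382  0.79289576 -0.17467182  2.27712297  1.01826279  0.14513696
 -2.61589337] [-0.0345339  -0.51396805 -0.31564039]
tip [ 0.5577627  -0.00851973  0.07866933]
([28.2, -0.2, 0.9], [-0.04, -0.15, -0.07])
```

>>> move_arm(targets=[[[0, 6, 0, 1, 0, 0, 0], [0, 12, 0, 1, 0, 0, 0], [0, 17, 0, 1, 0, 0, 0], [0, 21, 0, 1, 0, 0, 0], [0, 25, 0, 1, 0, 0, 0], [0, 26, 0, 1, 0, 0, 0], [0, 26, 0, 1, 0, 0, 0]]])

```text
clock: 10.3
tool_pos: [0.4527, -0.0143, 0.0705]
eef_rot: [1.0, 0.027, 0.001, -0.0]
contact_force: [-1.3, -0.2, -0.8]
opening: 0.266
finger_force: 60.0
```

```bash
python3 - <<'E'
from h import *
from plant import r
s=r.get_state();print(s['tool_pos'],s['q'],s['contact_force'],s['moment'])
R=Ro.from_quat(s['eef_rot']);print('tip',s['tool_pos']+R.apply([.1306,0,-.0065]))
a=r.snapshot('scene')[:,:,::-1];b=r.snapshot('top')[:,:,::-1]
o=np.vstack([cv2.resize(a[165:245,235:385],None,fx=5,fy=5,interpolation=2)[:300],cv2.resize(b[180:240,190:340],None,fx=5,fy=5,interpolation=2)])
cv2.imwrite('pics/c4.png',o)
E
```

```text
[ 0.45268016 -0.01426076  0.07054981] [ 0.11087985  0.80985597 -0.29242195  2.19916376  0.95008685  0.25904837
 -2.54417551] [-1.34883356 -0.16995359 -0.83517222] [ 0.04959314  0.31445522 -0.03265943]
tip [ 0.58308076 -0.007201    0.07721714]
```

View pics/c4.png

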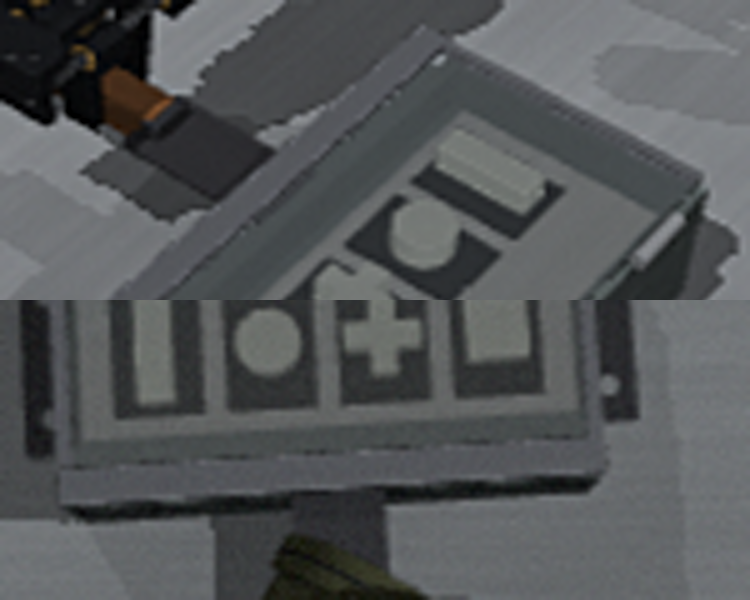

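The blade sits under the lip in both views. Now the lever arc.

>>> move_arm(targets=[[[0, 0, 0, -6, 0, 0, 0], [0, 2, 0, -16, 0, 0, 0], [0, 4, 0, -28, 0, 0, 0], [0, 6, 0, -40, 0, 0, 0], [0, 10, 0, -56, 0, 0, 0], [0, 16, 0, -72, 0, 0, 0], [0, 24, 0, -88, 0, 0, 0], [0, 32, 0, -101, 0, 0, 0], [0, 32, 0, -101, 0, 0, 0]]])

```text
clock: 11.52
tool_pos: [0.4858, -0.0126, 0.1726]
eef_rot: [1.0, 0.027, 0.002, -0.0]
contact_force: [-0.3, -0.3, -2.2]
opening: 0.266
finger_force: 60.0
```

```bash
python3 - <<'E'
from h import *
from plant import r
s=r.get_state();print(s['tool_pos'],s['q'],s['contact_force'],s['moment'],s['opening'])
R=Ro.from_quat(s['eef_rot']);print(R.as_euler('xyz'),'tip',s['tool_pos']+R.apply([.1306,0,-.0065]))
b=r.snapshot('scene')[:,:,::-1]
cv2.imwrite('pics/c5.png',cv2.resize(b[60:290,200:400],None,fx=2.5,fy=2.5,interpolation=2))
E
```

```text
[ 0.48577751 -0.0125914   0.1726074 ] [ 0.31002687  0.67487193 -0.60957568  2.03526903  0.65583951  0.62654186
 -2.26232045] [-0.27147933 -0.27654817 -2.19252151] [0.06515298 0.28331948 0.00646941] 0.26557582433216237
[-3.14083454 -0.00446891  0.0532556 ] tip [ 0.61616231 -0.00564605  0.17969097]
```

View pics/c5.png

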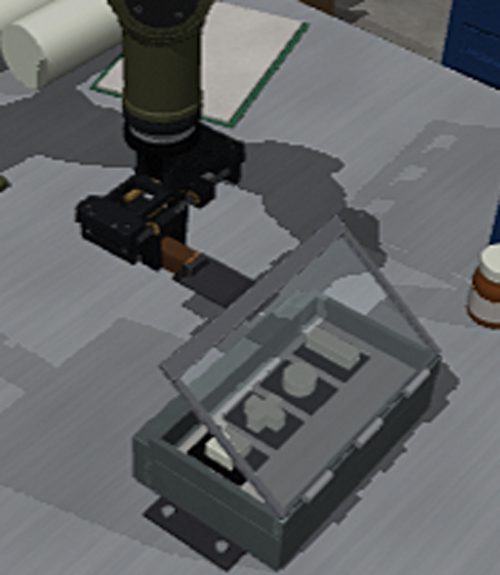

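The cover is up about 0.6 rad and rests on the blade tip. I'll continue the arc.

>>> move_arm(targets=[[[0, 10, 0, -13, 0, 0, 0], [0, 23, 0, -25, 0, 0, 0], [0, 36, 0, -36, 0, 0, 0], [0, 50, 0, -46, 0, 0, 0], [0, 66, 0, -54, 0, 0, 0], [0, 82, 0, -61, 0, 0, 0], [0, 98, 0, -66, 0, 0, 0], [0, 114, 0, -70, 0, 0, 0], [0, 128, 0, -72, 0, 0, 0], [0, 140, 0, -72, 0, 0, 0]]])

```text
clock: 12.82
tool_pos: [0.6245, -0.0052, 0.2433]
eef_rot: [1.0, 0.027, 0.001, -0.0]
contact_force: [-1.2, -0.5, -1.1]
opening: 0.271
finger_force: 60.0
```

```bash
python3 - <<'E'
from h import *
from plant import r
s=r.get_state();print(s['tool_pos'],s['q'],s['contact_force'],s['moment'],s['opening'])
R=Ro.from_quat(s['eef_rot']);t=s['tool_pos']+R.apply([.1306,0,-.0065]);print(R.as_euler('xyz'),'tip',t, 'theta',np.arctan2(t[2]-.084,.752-t[0]),np.hypot(t[2]-.084,.752-t[0]))
E
```

```text
[ 0.6245423  -0.00515089  0.24328715] [ 0.29610473  0.75243102 -0.68134027  1.54811896  0.52643853  1.02967678
 -2.04521651] [-1.16165423 -0.45819986 -1.14577401] [ 0.03521816  0.05652053 -0.06448586] 0.27107538280345284
[ 3.14156523e+00 -1.26908685e-03  5.42292133e-02] tip [0.75494196 0.0019277  0.24995288] theta 1.5885221626246862 0.16597895844573055
```

>>> move_arm(targets=[[[0, 8, 0, 0, 0, 0, 0], [0, 18, 0, 1, 0, 0, 0], [0, 30, 0, 3, 0, 0, 0], [0, 42, 0, 6, 0, 0, 0], [0, 54, 0, 9, 0, 0, 0], [0, 54, 0, 9, 0, 0, 0], [0, 54, 0, 9, 0, 0, 0], [0, 54, 0, 9, 0, 0, 0]]])

```text
clock: 13.82
tool_pos: [0.6782, -0.0022, 0.2354]
eef_rot: [1.0, 0.027, 0.001, -0.0]
contact_force: [-0.2, 0.6, -1.5]
opening: 0.265
finger_force: 60.0
```

```bash
python3 - <<'E'
from h import *
from plant import r
s=r.get_state();print(s['tool_pos'],s['q'],s['contact_force'])
cv2.imwrite('pics/s6.png',r.snapshot('scene')[:,:,::-1]);cv2.imwrite('pics/t6.png',r.snapshot('top')[:,:,::-1])
a=cv2.imread('pics/scene0.png');b=cv2.imread('pics/s6.png')
# cover now extends behind hinge: report change mask beyond back edge
d=(cv2.absdiff(a,b).max(2)>25).astype(np.uint8)*255
print([cv2.boundingRect(x) for x in blobs(d,(0,0,560,420),150)])
E
```

```text
[ 0.67821207 -0.00215167  0.23535937] [ 0.25542988  0.832681   -0.66621278  1.37778515  0.53522406  1.11120693
 -2.00381906] [-0.21618668  0.64025972 -1.46386915]
[(113, 0, 329, 288), (0, 146, 50, 94), (69, 0, 62, 74), (135, 0, 44, 28), (220, 0, 43, 27), (264, 25, 37, 24)]
```

Contact force on the blade is gone, so the cover has fallen open. I'll back out and lay the scraper down in the free area left of the console.

>>> move_arm(targets=[[[0, -30, 0, 0, 0, 0, 0], [0, -80, 0, 0, 0, 0, 0], [0, -130, 0, 0, 0, 0, 0], [0, -180, 0, 0, 0, 0, 0], [0, -200, -40, 0, 0, 0, -4], [0, -210, -90, 20, 0, 0, -8], [0, -210, -140, 40, 0, 0, -12], [0, -210, -180, 60, 0, 0, -16], [0, -210, -180, 60, 0, 0, -16], [0, -210, -180, 60, 0, 0, -16]]])

```text
clock: 15.18
tool_pos: [0.4594, 0.1656, 0.175]
eef_rot: [0.986, 0.165, 0.001, 0.0]
contact_force: [0.1, -0.2, -0.7]
opening: 0.266
finger_force: 60.0
```

```bash
python3 - <<'E'
from h import *
from plant import r
s=r.get_state();print(s['tool_pos'],s['q'],s['contact_force'])
print(to(s,(.46,.25,.0046),down(.4)))
C=r.camera_info('top');b=r.snapshot('top')[:,:,::-1];s6=r.snapshot('scene')[:,:,::-1]
cv2.imwrite('pics/t7.png',b)
cv2.imwrite('pics/c7.png',np.hstack([cv2.resize(s6[120:320,220:420],None,fx=2,fy=2),cv2.resize(b[80:280,120:320],None,fx=2,fy=2)]))
E
```

```text
[0.45937399 0.16563378 0.17497282] [-0.02881312  0.68741976 -0.66945161  2.02273888  0.69284706  0.66710479
 -2.39309647] [ 0.1495116  -0.16605061 -0.74857668]
([27.8, -79.7, 170.4], [0.06, -0.12, -3.87])
```

View pics/c7.png

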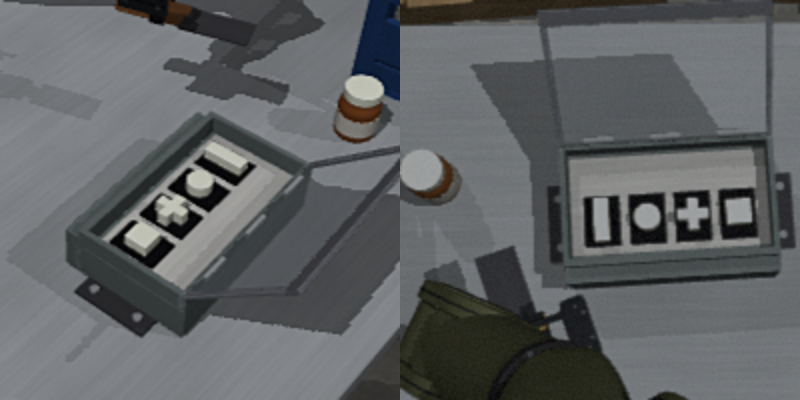

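The cover rests fully open, and the keys are clear and bright: bar, round, cross, square, left to right. Now I'll lay the scraper down.

>>> move_arm(targets=[[[0, 28, -40, 30, 0, 0, -6], [0, 28, -80, 70, 0, 0, -12.5], [0, 28, -80, 110, 0, 0, -12.5], [0, 28, -80, 140, 0, 0, -12.5], [0, 28, -80, 158, 0, 0, -12.5], [0, 28, -80, 164, 0, 0, -12.5], [0, 28, -80, 166, 0, 0, -12.5], [0, 28, -80, 166, 0, 0, -12.5]]])

```text
clock: 16.27
tool_pos: [0.4605, 0.2512, 0.0096]
eef_rot: [0.962, 0.272, 0.002, -0.0]
contact_force: [0.8, 1.0, -1.7]
opening: 0.27
finger_force: 60.0
```

```bash
python3 - <<'E'
from h import *
from plant import r
s=r.get_state();print(s['tool_pos'],s['q'],s['contact_force'],Ro.from_quat(s['eef_rot']).as_euler('xyz'))
E
```

```text
[0.4605483  0.2512064  0.00959275] [-0.34425237  0.97533229 -0.40764086  1.9948713   1.03579649  0.39224833
 -2.60123587] [ 0.81854057  0.97102879 -1.72581066] [ 3.14102492 -0.00362148  0.55071088]
```

>>> move_arm(targets=[[[0, 0, 0, 2, 0, 0, 0], [0, 0, 0, 4, 0, 0, 0], [0, 0, 0, 5.2, 0, 0, 0], [0, 0, 0, 5.2, 0, 0, 0], [0, 0, 0, 5.2, 0, 0, 0]]])

```text
clock: 16.9
tool_pos: [0.4601, 0.2512, 0.0041]
eef_rot: [0.962, 0.272, 0.001, 0.0]
contact_force: [-0.3, -0.9, 5.2]
opening: 0.269
finger_force: 60.0
```

>>> move_arm(newtons=20, targets=[[[0.35, 0, 0, 0, 0, 0, 0], [0.6, 0, 0, 0, 0, 0, 0], [0.6, 0, 0, 0, 0, 0, 0], [0.6, 0, 0, 0, 0, 0, 0]]])

```text
clock: 17.4
tool_pos: [0.4599, 0.2512, 0.0036]
eef_rot: [0.962, 0.272, 0.001, -0.0]
contact_force: [0.3, 0.5, -0.5]
opening: 0.6
finger_force: 0.0
```

Released on the table. I'll lift, shut the gripper, and re-measure the keys.

>>> move_arm(targets=[[[0.6, 0, 0, -20, 0, 0, 0], [0.6, 0, 0, -60, 0, 0, 0], [0.6, 0, 0, -110, 0, 0, 0], [0.6, 0, 0, -160, 0, 0, 6], [0, 0, 0, -180, 0, 0, 14], [0, 0, 0, -180, 0, 0, 20], [0, 0, 0, -180, 0, 0, 20], [0, 0, 0, -180, 0, 0, 20]]])

```text
clock: 18.4
tool_pos: [0.4593, 0.2509, 0.1833]
eef_rot: [0.995, 0.102, 0.001, -0.0]
contact_force: [-0.6, -0.3, 0.5]
opening: 0.171
finger_force: 0.0
```

```bash
python3 - <<'E'
from h import *
from plant import r
np.set_printoptions(precision=4,suppress=True)
s=r.get_state();print(s['tool_pos'],s['q'],s['contact_force'],s['opening'])
C={n:r.camera_info(n) for n in("scene","top")};P={}
roi=dict(scene=(265,185,350,258),top=(205,170,305,208))
for n in C:
    i=r.snapshot(n)[:,:,::-1].copy();cv2.imwrite(f'pics/{n}8.png',i);g=i.min(2)
    x0,y0,x1,y1=roi[n]
    for t in(190,200,210,218):
        bs=blobs(cv2.inRange(g,t,255),roi[n],40);print(n,t,[(cen(x).round(1).tolist(),cv2.contourArea(x)) for x in bs[:7]])
i=cv2.imread('pics/top8.png');hsv=cv2.cvtColor(i,cv2.COLOR_BGR2HSV)
print('handle',[(plane(C['top'],cen(b),.024),cv2.contourArea(b)) for b in blobs(cv2.inRange(hsv,(3,110,50),(22,255,255)),(100,200,300,320),60)])
K=dict(round=(.6469,.0277),square=(.653,-.0965),bar=(.644,.0887))
print(to(s,(.647,.0277,.12),down(.055)))
E
```

```text
[0.4593 0.2509 0.1833] [-0.2169  0.6969 -0.6151  1.9165  0.5999  0.7174 -2.5553] [-0.6097 -0.305   0.4889] 0.17055336654563188
scene 190 []
scene 200 []
scene 210 []
scene 218 []
top 190 []
top 200 []
top 210 []
top 218 []
handle [(array([0.427 , 0.2251, 0.024 ]), 85.5), (array([0.482 , 0.2621, 0.024 ]), 78.5)]
([138.5, 256.6, 63.5], [0.0, -0.09, 8.55])
```

>>> move_arm(targets=[[[0, 30, 55, 0, 0, 0, 2], [0, 60, 110, 10, 0, 0, 4], [0, 90, 165, 20, 0, 0, 6], [0, 120, 220, 30, 0, 0, 8.5], [0, 138, 256, 40, 0, 0, 8.5], [0, 138.5, 256.6, 55, 0, 0, 8.5], [0, 138.5, 256.6, 63, 0, 0, 8.5], [0, 138.5, 256.6, 63, 0, 0, 8.5]]])

```text
clock: 19.5
tool_pos: [0.6456, 0.0297, 0.1203]
eef_rot: [1.0, 0.029, 0.0, -0.001]
contact_force: [-0.1, 0.2, -0.3]
opening: 0.007
finger_force: 0.0
```

```bash
python3 - <<'E'
from h import *
from plant import r
np.set_printoptions(precision=4,suppress=True)
s=r.get_state();print(s['tool_pos'],s['q'][6],s['contact_force'],s['opening'])
C={n:r.camera_info(n) for n in("scene","top")}
roi=dict(scene=(265,185,350,258),top=(205,170,305,208))
for n in C:
    i=cv2.imread(f'pics/{n}8.png');g=i.min(2);x0,y0,x1,y1=roi[n];v=g[y0:y1,x0:x1];print(np.percentile(v,[50,80,90,97]))
    for t in np.percentile(v,[80,85,90]):
        print(n,t,[(cen(x).round(1).tolist(),cv2.contourArea(x),plane(C[n],cen(x),.077)[:2].round(4).tolist()) for x in blobs(cv2.inRange(g,t,255),roi[n],40)[:6]])
print(to(s,(.647,.0277,.085),down(.055)))
E
```

```text
[0.6456 0.0297 0.1203] -2.15647212225349 [-0.0722  0.2007 -0.3382] 0.006501294176568727
[107. 150. 158. 181.]
scene 150.0 [([316.1, 229.5], 1042.5, [0.6862, -0.0357]), ([332.7, 196.9], 91.0, [0.6458, 0.088])]
scene 154.0 [([312.8, 228.1], 524.5, [0.677, -0.0373]), ([304.6, 221.3], 98.0, [0.6465, -0.0334]), ([332.7, 196.9], 91.0, [0.6458, 0.088])]
scene 158.0 [([290.9, 236.3], 139.0, [0.6536, -0.0964]), ([332.8, 196.9], 88.5, [0.646, 0.0881]), ([320.8, 209.5], 88.0, [0.6513, 0.0284]), ([305.6, 222.1], 83.0, [0.65, -0.0338])]
[ 99. 137. 150. 156.]
top 137.0 [([220.2, 188.7], 115.0, [0.6442, 0.0891]), ([289.1, 184.9], 112.0, [0.6523, -0.0966]), ([243.3, 187.6], 100.5, [0.6466, 0.0271]), ([266.2, 185.9], 87.5, [0.6503, -0.0346])]
top 141.0 [([220.2, 188.8], 114.5, [0.6441, 0.0892]), ([289.2, 184.9], 111.0, [0.6522, -0.0967]), ([243.3, 187.5], 99.0, [0.6468, 0.0269]), ([266.2, 185.9], 85.0, [0.6503, -0.0347])]
top 150.0 [([219.9, 188.9], 100.0, [0.6438, 0.0899]), ([288.8, 184.9], 99.5, [0.6522, -0.0956]), ([243.0, 187.5], 92.0, [0.6468, 0.0279]), ([265.9, 185.9], 72.5, [0.6504, -0.0337])]
([1.3, 2.1, 35.3], [-0.1, -0.01, 0.14])
```

>>> move_arm(targets=[[[0, 1.3, 2, 25, 0, 0, 0], [0, 1.3, 2, 37, 0, 0, 0], [0, 1.3, 2, 42, 0, 0, 0], [0, 1.3, 2, 46, 0, 0, 0], [0, 1.3, 2, 50, 0, 0, 0], [0, 1.3, 2, 52, 0, 0, 0], [0, 1.3, 2, 52, 0, 0, 0]]])

```text
clock: 20.38
tool_pos: [0.6484, 0.0265, 0.0696]
eef_rot: [1.0, 0.027, 0.001, -0.001]
contact_force: [-2.5, 1.1, 5.7]
opening: 0.01
finger_force: 2.7
```

>>> move_arm(targets=[[[0, 0, 0, 1, 0, 0, 0], [0, 0, 0, 2, 0, 0, 0], [0, 0, 0, 2, 0, 0, 0]]])

```text
clock: 20.75
tool_pos: [0.6484, 0.0265, 0.0694]
eef_rot: [1.0, 0.027, 0.002, -0.0]
contact_force: [-7.7, 0.6, 16.9]
opening: 0.005
finger_force: 8.5
```

```bash
python3 - <<'E'
from h import *
from plant import r
s=r.get_state();print(s['tool_pos'],s['contact_force'])
E
```

```text
[0.64843099 0.02651759 0.06936851] [-7.70942732  0.59053938 16.94465479]
```

Bottomed: the force rose to 17 N while the tip stopped moving. Up, then on to the square key.

>>> move_arm(targets=[[[0, 0, 0, -10, 0, 0, 0], [0, 0, 0, -30, 0, 0, 0], [0, 0, 0, -48, 0, 0, 0], [0, 0, 0, -48, 0, 0, 0], [0, 0, 0, -48, 0, 0, 0]]])

```text
clock: 21.38
tool_pos: [0.6482, 0.0253, 0.1147]
eef_rot: [1.0, 0.027, 0.001, -0.0]
contact_force: [-0.6, -0.7, 0.2]
opening: 0.001
finger_force: 0.0
```

```bash
python3 - <<'E'
from h import *
from plant import r
s=r.get_state();print(s['tool_pos'],s['q'][6])
print(to(s,(.6525,-.0964,.12),down(.055)))
E
```

```text
[0.64818988 0.02533092 0.11473033] -2.1566195956995036
([-2.2, 121.8, -5.3], [-0.01, -0.11, -0.07])
```

>>> move_arm(targets=[[[0, -2.2, 30, -5, 0, 0, 0], [0, -2.2, 70, -5, 0, 0, 0], [0, -2.2, 105, -5, 0, 0, 0], [0, -2.2, 122, -5, 0, 0, 0], [0, -2.2, 122, -5, 0, 0, 0], [0, -2.2, 122, -5, 0, 0, 0]]])

```text
clock: 22.12
tool_pos: [0.6527, -0.0936, 0.1198]
eef_rot: [1.0, 0.028, 0.001, -0.001]
contact_force: [-0.4, 0.2, -0.0]
opening: 0.005
finger_force: 0.0
```

```bash
python3 - <<'E'
from h import *
from plant import r
s=r.get_state();print(s['tool_pos'],s['q'][6],s['contact_force'])
print(to(s,(.6525,-.0964,.067),down(.055)))
E
```

```text
[ 0.65270321 -0.09359675  0.11981257] -1.9633047740041196 [-0.39139226  0.20150261 -0.01816834]
([-0.5, 2.9, 52.8], [-0.16, -0.13, 0.09])
```

>>> move_arm(targets=[[[0, 0, 2, 25, 0, 0, 0], [0, 0, 2, 37, 0, 0, 0], [0, 0, 2, 42, 0, 0, 0], [0, 0, 2, 46, 0, 0, 0], [0, 0, 2, 50, 0, 0, 0], [0, 0, 2, 52, 0, 0, 0], [0, 0, 2, 53.5, 0, 0, 0], [0, 0, 2, 53.5, 0, 0, 0]]])

```text
clock: 23.12
tool_pos: [0.6532, -0.0971, 0.0693]
eef_rot: [1.0, 0.027, 0.002, -0.001]
contact_force: [-6.6, 1.8, 18.9]
opening: 0.005
finger_force: 9.6
```

Bottomed (19 N). Up, then to the bar key.

>>> move_arm(targets=[[[0, 0, 0, -10, 0, 0, 0], [0, 0, 0, -30, 0, 0, 0], [0, 0, 0, -52, 0, 0, 0], [0, 0, 0, -52, 0, 0, 0], [0, 0, -50, -52, 0, 0, 0], [0, 0, -100, -52, 0, 0, 0], [0, 0, -150, -52, 0, 0, 0], [0, 0, -186, -52, 0, 0, 0], [0, 0, -186, -52, 0, 0, 0], [0, 0, -186, -52, 0, 0, 0]]])

```text
clock: 24.38
tool_pos: [0.6428, 0.0857, 0.1179]
eef_rot: [1.0, 0.026, 0.001, 0.001]
contact_force: [0.5, -0.3, 0.2]
opening: 0.0
finger_force: 0.0
```

```bash
python3 - <<'E'
from h import *
from plant import r
s=r.get_state();print(s['tool_pos'],s['q'][6],s['contact_force'])
print(to(s,(.645,.0888,.067),down(.055)))
E
```

```text
[0.64281106 0.08569571 0.11792399] -2.2437207372674894 [ 0.46552613 -0.2845939   0.17933674]
([2.3, -3.1, 50.9], [0.08, -0.09, -0.12])
```

>>> move_arm(targets=[[[0, 2, -2.5, 23, 0, 0, 0], [0, 2, -2.5, 35, 0, 0, 0], [0, 2, -2.5, 40, 0, 0, 0], [0, 2, -2.5, 44, 0, 0, 0], [0, 2, -2.5, 48, 0, 0, 0], [0, 2, -2.5, 50, 0, 0, 0], [0, 2, -2.5, 51.5, 0, 0, 0], [0, 2, -2.5, 51.5, 0, 0, 0]]])

```text
clock: 25.38
tool_pos: [0.6446, 0.0896, 0.0694]
eef_rot: [1.0, 0.027, 0.001, 0.001]
contact_force: [-7.1, -3.8, 16.4]
opening: 0.009
finger_force: 8.7
```

>>> move_arm(targets=[[[0, 0, 0, -10, 0, 0, 0], [0, 0, 0, -30, 0, 0, 0], [0, 0, 0, -70, 0, 0, 0], [0, -30, 0, -110, 0, 0, 0], [0, -60, 0, -130, 0, 0, 0], [0, -60, 0, -130, 0, 0, 0], [0, -60, 0, -130, 0, 0, 0]]])

```text
clock: 26.25
tool_pos: [0.5856, 0.0869, 0.1969]
eef_rot: [1.0, 0.027, 0.002, -0.001]
contact_force: [-0.3, -0.8, -0.4]
opening: 0.003
finger_force: 0.0
```

```bash
python3 - <<'E'
from h import *
from plant import r
s=r.get_state();print(s['tool_pos'],s['contact_force'])
a=r.snapshot('scene')[:,:,::-1].copy();cv2.imwrite('pics/end.png',a)
b=cv2.imread('pics/scene8.png')
d=(cv2.absdiff(a,b).max(2)>25).astype(np.uint8)*255
print('jars/core/cover changes',[(n,int((d[y0:y1,x0:x1]>0).sum())) for n,(x0,y0,x1,y1) in dict(core=(95,245,142,292),j0=(128,278,165,322),j1=(185,312,222,360),j2=(385,155,415,192),cover=(330,190,420,300)).items()])
c0=cv2.imread('pics/scene0.png');d=cv2.absdiff(a,c0).max(2)>40
print([int(d[y0:y1,x0:x1].sum()) for (x0,y0,x1,y1) in((95,245,142,292),(128,278,165,322),(185,312,222,360),(385,155,415,192))])
print(r.finish_job())
E
```

```text
[0.58563805 0.08690044 0.19693944] [-0.3287135  -0.75535239 -0.43478958]
jars/core/cover changes [('core', 0), ('j0', 0), ('j1', 0), ('j2', 100), ('cover', 1)]
[89, 0, 0, 99]
the job is handed in; nothing more can be done
None
```

I handed the job in at about 26 s: the cover is fully open, the scraper is back on the table left of the box, and the round, square and bar keys were pressed fully down in that order (16–19 N each). Jars 0 and 1 look unmoved; the image changes around jar 2 and the core are probably arm shadow, since the arm never went near them, but I didn't check further.

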